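Lock the jam nut of a stop screw against its held set nut

TASK

Lock the stop screw on the aluminium stand: lay the open spanner whose jaws fit the big lower nut flat on the stand, jaws around that nut and handle between the two guide posts, and let go of it so that it holds the nut. Then turn the jam nut above it clockwise (seen from above) by its finger bar until it is firmly home, with the lower nut held and not carried round, and leave the spanner in place.

Things in the scene. Friction and masses are not known exactly. Their poses are not given: they have to be found in the camera images.
- stop_stand: Fixed aluminium plate, 225 (x) x 110 (y) x 12 mm, x from -167 to +58 mm, with an upright 11 mm stud 88 mm high that carries the lower nut and, on it, the jam nut. Origin: stud axis at bench height; z up. Two pointed guide posts (10 mm thick, tops 42 mm above the bench) at x = -145, y = +-23 mm, 36 mm free between them. Heights here are above the bench.
- wide_spanner: Loose steel open spanner, 207x70x12 mm, 0.25 kg. Origin: underside, below its black grip block (40 x, 16 y, top at 30 mm), near balance; x to the jaws, z up. Jaws 12 mm wide, 46 mm apart, tips x=+117, throat x=+47; handle 18 mm wide, end x=-90. Fits at x=-85, y=0, z=12 mm in the stand's frame, axes parallel. Starts flat on the bench; the other spanner (jaws 22 mm apart) is too narrow.
- set_nut (a joint): Lower nut: dark, 60 mm long, 38 mm across flats, at 12 to 34 mm height, upper edges of the flats bevelled 6 mm. Angle on the stand, rad, clockwise from above; 0 = length along the stand's x. Turns easily (0.03 N m), so the jam nut drags it round unless held; the seated spanner leaves about 0.2 rad of play each way.
- jam_nut (a joint): Jam nut: 32 mm collar with an upright finger bar, 34 long, 14 wide, 42 to 72 mm above the bench (collar 34 to 42), centred on the stud, which ends 16 mm above it. Angle relative to the lower nut, rad, clockwise from above; firm stop (locked) at 0.8; turns with 0.12 N m. The bar's length lies at yaw 0.4 - set_nut - jam_nut from the stand's x.
There are look-alikes about, which are no part of the job. There is more than one size of the stop_stand; the one meant has the size given above.

How it is judged:
On the way:
1. the wide spanner lies flat on the stand, round the lower nut and between the posts, released (x of wide_spanner in the frame of stop_stand between -0.1 and -0.07 m and y of wide_spanner in the frame of stop_stand between -0.02 and 0.02 m and z of wide_spanner in the frame of stop_stand below 0.018 m and angle between the x axis of wide_spanner and the x axis of stop_stand, either way round below 0.2 rad and angle between wide_spanner's own z axis and vertical below 0.1 rad and contact force between the fingers and wide_spanner below 0.3 N and value of joint jam_nut below 0.5 rad), for 0.2 s.
At the end, for the whole second after the job is handed in: Jam nut turned past 0.68 rad on the lower nut; lower nut within 0.45 rad of its zero; wide spanner at rest flat on the stand (within 6 mm) round that nut, handle between the posts: within 15 mm along and 20 mm across of its fitting place, within 0.2 rad of the stand's direction (x of wide_spanner in the frame of stop_stand between -0.1 and -0.07 m and y of wide_spanner in the frame of stop_stand between -0.02 and 0.02 m and z of wide_spanner in the frame of stop_stand below 0.018 m and angle between the x axis of wide_spanner and the x axis of stop_stand, either way round below 0.2 rad and angle between wide_spanner's own z axis and vertical below 0.1 rad and value of joint jam_nut above 0.68 rad and value of joint set_nut between -0.45 and 0.45 rad and linear speed of wide_spanner below 0.02 m/s); the robot touches nothing.
It fails at once if the lower nut is carried round by more than 0.45 rad (value of joint set_nut above 0.45 rad or value of joint set_nut below -0.45 rad).
It also fails if it takes over 51 s, if anything falls off the work surface, if the arm or the gripper's body presses on something with over 40 N, if the wrist force passes 120 N, or if a joint passes its speed limit or range.

ROBOT

A 7-joint arm with a two-finger parallel gripper is mounted at the origin on a cart in front of the work surface, level with it; the furniture and walls round the work are solid. World frame = base frame: x ahead of the robot, y to its left, z up, the work surface at z = 0. Lengths are in m, angles in rad, forces in N, time in s.
With the tool pointing down it reaches from about 0.425 to 0.925 m from the base axis. Payload 6.8 kg.
Tool frame: the origin (TCP) lies at the very end of the fingers, on their centre line; the grasp point (between the pads) lies bot.hold_point_z behind it (bot.hold_point_z is the distance from the TCP to the grasp point, in m); x points along the fingers, z is the direction in which the jaws open and shut, and the axes are right-handed (so a half turn about x gives the same grasp; the last joint's range is limited). The gripper opens to 85 mm and grips with 20 to 120 N. Pads are 22 mm wide; open, the fingers measure 114 mm over their backs; the gripper's body (76 mm by 85 mm) begins 54 mm behind the grasp point. The pads swing forward as they close: fully open they stand 13 mm farther back than shut.
Start: joints at [1.05, 0.477, 0.022, 1.555, -0.011, 1.109, -0.083], TCP at [0.271, -0.618, 0.231] pointing down, gripper open.
Joint ranges: [-2.96, 2.96], [-0.34, 2.1], [-1.41, 1.46], [0.24, 2.44], [-1.37, 4.51], [0.17, 1.92], [-2.96, 2.96]. Speed limits (rad/s): [2.39, 2.39, 3.14, 3.14, 3.14, 3.14, 3.14].

INTERFACE

Orientations are given as a unit quaternion [w, x, y, z].
In Python, from station import bot gives the robot as it stands.
- The arm moves only by the tool drive_tool, never from a script. Its arguments are lists of equal length, an entry for each row: "slide": the shift along the world's x, y, z in mm, a list of three; "turn": the turn, a rotation vector about the world's x, y, z in rad, a list of three; "gripper": the opening, from 0 (shut) to 1 (fully open). A call has 1 to 10 rows; each row is the pose to reach, as a shift and turn from the pose measured when the call began; what a row does not reach only later rows make up. A row lasts 1/10 s, in which the tool goes at most 50 mm and 8.59 degrees, less where a joint would pass 70% of its speed; a pose out of reach is approached as far as the arm can. A call with a gripper value outside its range is refused whole. The fingers move at their own pace and stop on an object; "squeeze" is the grip in N (left out, the last holds). Time passes only in rows, so rows that repeat a pose let the fingers close. It gives the time, the measured TCP pose, the force and the opening at its end, in the units of the state.
- bot.get_obs(): the state, without advancing time (a new reading comes with each control period).
- bot.read_camera(name): name is "scene" or "side" or "wrist"; returns a dict with "color" (480x640x3 uint8, red, green, blue), "fovy" (degrees; the focal length in pixels is half the picture's height over the tangent of half this angle, whatever the lens; pixels are square), "cx", "cy" (the principal point, pixels), "R" (3x3) and "t" (3): a world point X has camera coordinates R X + t. Camera axes: x right, y down, z forward; pixel columns grow to the right and rows downward; lengths in m; the calibration is good to about 2 mm. A picture is of the moment at which its call begins. There is no depth.
- bot.hand_in(): hands the job in, once; it reports no verdict.
The state is a dict: "t": time; "q": joint angles; "joint_vel": joint speeds; "joint_torque": joint torques, N m; "eef_pos": TCP position; "tool_rot": TCP orientation; "contact_force": force on the tool from outside, world axes, zero at the start; "torque": the same for the moment, N m; "gripper_width": opening from 0.0 (shut) to 1.0 (fully open).
Only numpy, scipy, OpenCV 4.12 (cv2) and the standard library are available. Lean on these libraries where they do the work, as an engineer would, in place of code of your own. Each camera call takes 0.05 s, during which the arm holds its last target.

## Working session

There is one attempt and no reset: what is moved stays moved. The work goes in short steps, Python scripts to look and compute and a tool call to move; the robot and the scene stay as the last step left them, time stands still between calls to the robot, and variables do not carry over. Pictures are saved under pics/ and viewed, and the job is handed in when it is done.

Besides the shell and the picture viewer there is one more tool, called after "Request:" as a command line: name --argument value ..., lists and objects as JSON in quotes. drive_tool: Moves the arm, as the interface text tells. Its arguments: {"type":"object","properties":{"slide":{"type":"array"},"turn":{"type":"array"},"gripper":{"type":"array"},"squeeze":{"type":"number"}},"required":["slide","turn","gripper"]}

```bash
ls; mkdir -p pics
python3 - <<'E'
from station import bot
import cv2,json
o=bot.get_obs(); print(o, bot.hold_point_z)
for n in ["scene","side","wrist"]:
    c=bot.read_camera(n); cv2.imwrite(f"pics/{n}0.png",c["color"][:,:,::-1]); print(n,c["fovy"],c["cx"],c["cy"],c["R"],c["t"])
E
```

```text
pics
{'t': 0.0, 'q': array([ 1.04989196,  0.47779774,  0.02237185,  1.55647604, -0.01151476,
        1.10927474, -0.08310221]), 'joint_vel': array([-0.00021136, -0.00010585,  0.00192226, -0.00016563, -0.00055614,
       -0.00116225,  0.00032402]), 'joint_torque': array([-8.73510326e-04, -5.96458912e+01,  1.60777666e+00, -2.81199950e+01,
        1.24510902e-02,  9.35838092e-03, -1.28844255e-05]), 'eef_pos': array([ 0.2705281 , -0.61776512,  0.23031753]), 'tool_rot': array([ 0.59128802,  0.38723377,  0.59241967, -0.38661017]), 'contact_force': array([-0.43802032,  0.43039221,  0.44575132]), 'torque': array([ 0.03340826,  0.07943593, -0.0116715 ]), 'gripper_width': 0.9976434851430157} 0.0187
scene 56.76828428577023 318.3778497412103 234.44886355415227 [[-0.85422922 -0.51935527 -0.02371783]
 [-0.2955733   0.52267388 -0.7996552 ]
 [ 0.42770183 -0.67607849 -0.59999085]] [0.46204393 0.24574534 0.73403388]
side 46.365593579818054 323.76316273992427 252.35573136160187 [[-0.9323014  -0.36141658 -0.01386172]
 [-0.22251454  0.6033642  -0.765793  ]
 [ 0.28513395 -0.71086546 -0.64293773]] [0.51376484 0.20103015 1.18427735]
wrist 60.48205346078544 318.18309955886485 235.50719451763598 [[ 0.40023777 -0.91641081 -0.0009761 ]
 [-0.88412784 -0.38641813  0.26267659]
 [-0.24109685 -0.10427009 -0.96488344]] [-0.67342418 -0.03462392  0.37812091]
```

View pics/scene0.png

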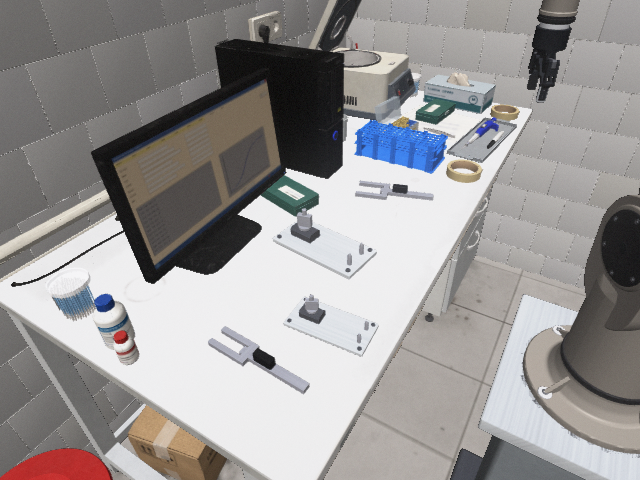

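View pics/side0.png

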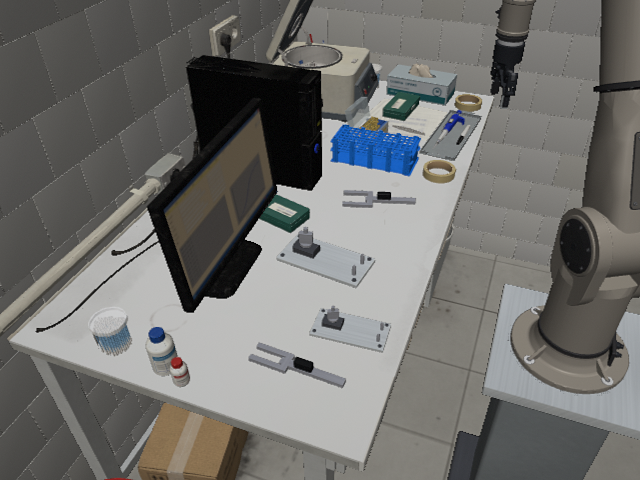

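View pics/wrist0.png

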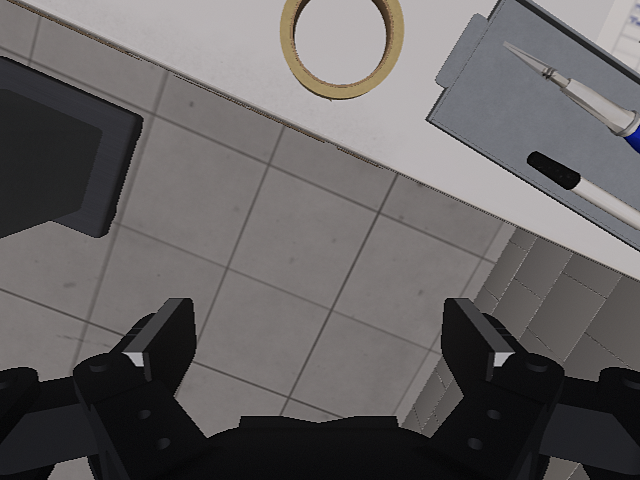

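Two spanners (scene ~(260,358) and ~(395,190)) and two stands (~(325,248) and ~(332,322)). I'll measure both pairs using enlarged crops.

```bash
cat > h.py <<'E'
import numpy as np, cv2
from station import bot
def K(c):
    f=240/np.tan(np.radians(c["fovy"])/2); return f,c["cx"],c["cy"]
def cast(c,u,v,z):
    f,cx,cy=K(c); R=np.array(c["R"]);t=np.array(c["t"])
    d=R.T@np.array([(u-cx)/f,(v-cy)/f,1]); o=-R.T@t
    return o+d*(z-o[2])/d[2]
def proj(c,X):
    f,cx,cy=K(c); p=np.array(c["R"])@np.array(X)+np.array(c["t"]); return np.array([f*p[0]/p[2]+cx,f*p[1]/p[2]+cy])
def crop(c,x0,y0,w,h,s,name):
    im=c["color"][y0:y0+h,x0:x0+w,::-1]; im=cv2.resize(np.ascontiguousarray(im),None,fx=s,fy=s,interpolation=cv2.INTER_CUBIC)
    st=10
    for k in range(0,w,20): cv2.putText(im,str(x0+k),(k*s,8),0,.3,(0,0,255)); cv2.line(im,(k*s,9),(k*s,14),(0,0,255))
    for k in range(0,h,20): cv2.putText(im,str(y0+k),(0,k*s+4),0,.3,(0,0,255)); cv2.line(im,(20,k*s),(25,k*s),(0,0,255))
    cv2.imwrite(name,im)
E
python3 - <<'E'
from h import *
import pickle
c={n:bot.read_camera(n) for n in("scene","side")}
pickle.dump(c,open("c0.pkl","wb"))
crop(c["scene"],200,200,190,200,4,"pics/s_crop.png")
c2=c["scene"]; crop(c2,260,200,130,90,6,"pics/s_stA.png"); crop(c2,270,280,120,80,6,"pics/s_stB.png"); crop(c2,200,315,120,85,6,"pics/s_spA.png"); crop(c2,345,170,100,40,7,"pics/s_spB.png")
E
```

```text
(no output)
```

View pics/s_stA.png

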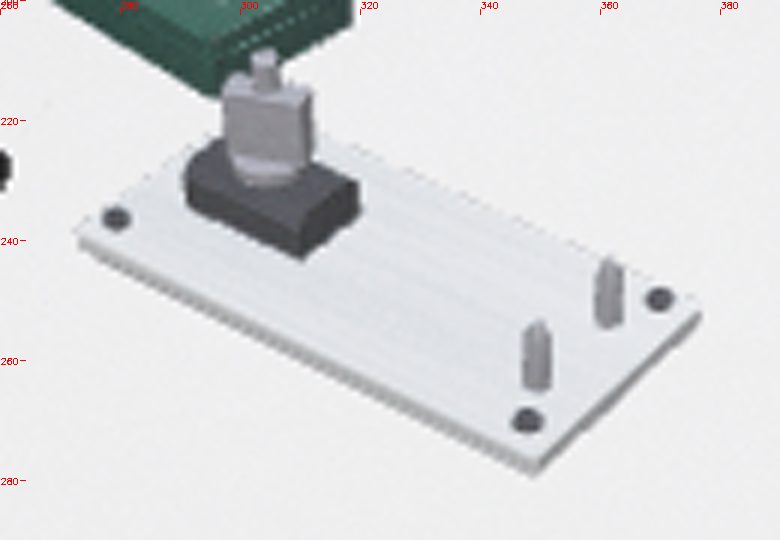

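View pics/s_stB.png

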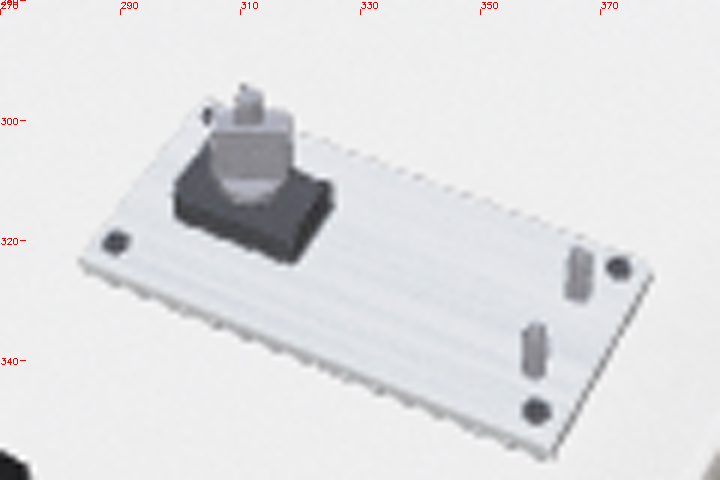

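View pics/s_spA.png

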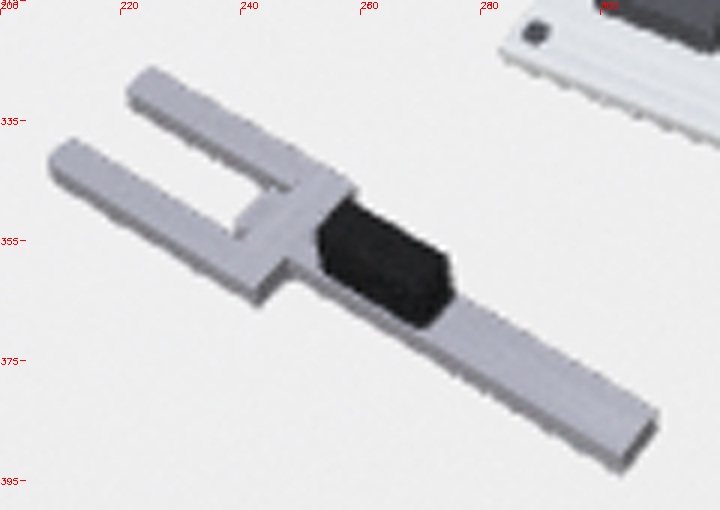

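View pics/s_spB.png

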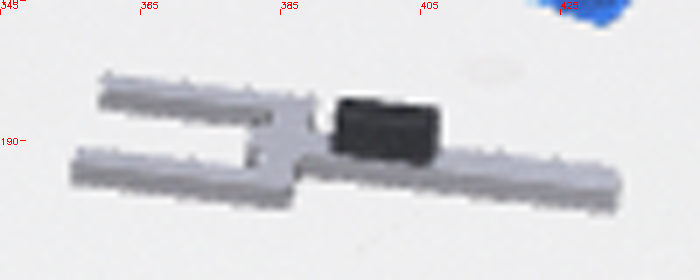

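Run:
```python
from h import *
import pickle
c=pickle.load(open("c0.pkl","rb"))["scene"]
g=lambda u,v,z=.012: cast(c,u,v,z)[:2]
for nm,L,B,R in (("A",(273,239),(349.5,277),(377,252)),("B",(283.5,323.5),(361.5,356),(378.5,325.5))):
    L,B,R=g(*L),g(*B),g(*R); d=(L-B)
    print(nm,L,B,R,np.linalg.norm(L-B),np.linalg.norm(R-B),np.degrees(np.arctan2(*d[::-1])),np.degrees(np.arctan2(*(R-B)[::-1])))
    print(" center xy by L,R",(L+R)/2)
def S(nm,e1,e2,ti1,ti2):
    e1,e2,a,b=g(*e1),g(*e2),g(*ti1),g(*ti2)
    m=(e1+e2)/2;n=(a+b)/2;d=n-m; print(nm,"end",m,"tip",n,"len",np.linalg.norm(d),"yaw",np.degrees(np.arctan2(d[1],d[0])),"endw",np.linalg.norm(e1-e2),"tipw",np.linalg.norm(a-b), "orig", m+.09*d/np.linalg.norm(d), n-.117*d/np.linalg.norm(d))
S("spA",(309.3,383.5),(303.5,391.5),(224.5,326),(210,338.8))
S("spB",(433,194),(432.5,198),(360,181),(356,192))
# jaws inner gap spA:
```

```text
A [ 0.69078196 -0.04059268] [ 0.47169724 -0.01322692] [ 0.45721442 -0.11751432] 0.2207872305463751 0.10528824684617197 -7.119911610337082 -97.90632726189905
 center xy by L,R [ 0.57399819 -0.0790535 ]
B [0.51851798 0.16301148] [0.35772933 0.15594893] [0.36183767 0.07791333] 0.1609436828333223 0.07814367668447993 2.5150663161860844 -86.98633091320399
 center xy by L,R [0.44017783 0.1204624 ]
spA end [0.40695437 0.25741533] tip [0.61279314 0.24248092] len 0.20637983790043393 yaw -4.149762135346321 endw 0.017415883063939465 tipw 0.03705979077335609 orig [0.49671842 0.2509026 ] [0.49609988 0.25094748]
spB end [ 0.42975118 -0.40502284] tip [ 0.62623153 -0.35295531] len 0.20326228264230348 yaw 14.842289592918101 endw 0.020608540497788506 tipw 0.06078890175451418 orig [ 0.51674829 -0.3819685 ] [ 0.51313528 -0.38292595]
```

Measured: stand A (scene ~(325,248)) is about 221×105 mm, so it is the one meant. Stand B (~(332,322)) is about 161×78 mm. The spanner at ~(395,190) has jaw centres ~60 mm apart, where the wide one should have 58. The one at ~(260,358) has ~37 mm, so it is the narrow one. Confirmed by the crops above. Next I'll approach the spanner and refine with the wrist camera.

Run:
```python
from h import *
from scipy.spatial.transform import Rotation as Ro
q=bot.get_obs()["tool_rot"]; M=Ro.from_quat(np.r_[q[1:],q[0]]).as_matrix(); print(M.round(3)); print(np.degrees(np.arctan2(M[1,2],M[0,2])))
import pickle
c=pickle.load(open("c0.pkl","rb"))["side"]
crop(c,270,220,120,70,6,"pics/d_stA.png");crop(c,330,180,100,35,7,"pics/d_spB.png")
```

```text
[[-0.     0.916  0.401]
 [ 0.001  0.401 -0.916]
 [-1.    -0.    -0.001]]
-66.34817751652392
```

View pics/d_stA.png

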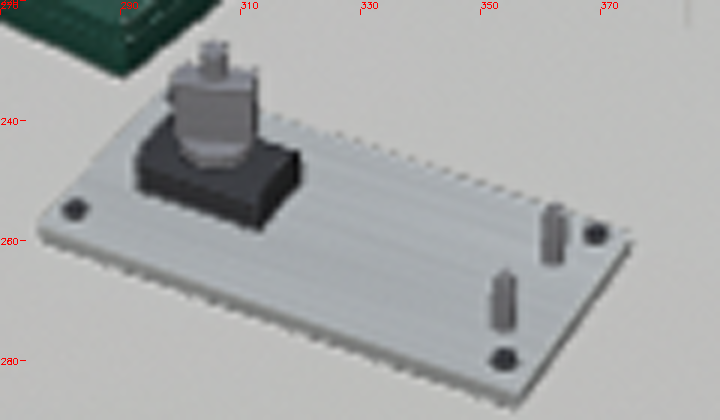

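View pics/d_spB.png

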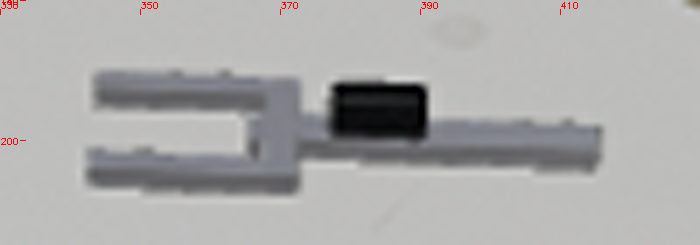

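Request:
drive_tool --slide '[[30,29,0],[60,58,0],[90,87,0],[120,115,0],[150,144,0],[180,173,0],[210,202,0],[235,225,0],[245,235,0],[245,235,0]]' --turn '[[0,0,-0.02],[0,0,-0.04],[0,0,-0.06],[0,0,-0.08],[0,0,-0.1],[0,0,-0.12],[0,0,-0.14],[0,0,-0.155],[0,0,-0.155],[0,0,-0.155]]' --gripper '[1,1,1,1,1,1,1,1,1,1]'

```text
t: 1.25
eef_pos: [0.5173, -0.3809, 0.2307]
tool_rot: [0.561, 0.431, 0.561, -0.43]
contact_force: [-0.1, -0.3, -0.7]
gripper_width: 0.999
```

Run:
```python
from h import *
import pickle
c=bot.read_camera("wrist");pickle.dump(c,open("w1.pkl","wb")); cv2.imwrite("pics/w1.png",c["color"][:,:,::-1]); print(bot.get_obs()["eef_pos"])
```

```text
[ 0.51539139 -0.38328763  0.2306437 ]
```

View pics/w1.png

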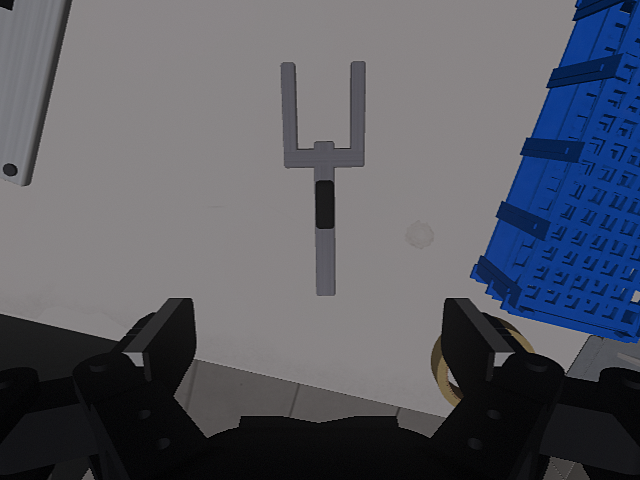

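The wrist picture shows the wide spanner: tips at (288,62) and (358,62), handle end at (326,296), black grip at (325,204). The stand is at upper left and the blue rack on the right.

```bash
cat >> h.py <<'E'
def spanner(c,z=.012,zb=.030,roi=None,thr=None):
    g=cv2.cvtColor(c["color"],cv2.COLOR_RGB2GRAY)
    x0,y0,x1,y1=roi; sub=g[y0:y1,x0:x1]
    _,m=cv2.threshold(sub,thr,255,cv2.THRESH_BINARY_INV)
    n,l,s,_=cv2.connectedComponentsWithStats(m)
    k=1+np.argmax(s[1:,4]); ys,xs=np.nonzero(l==k)
    P=np.array([cast(c,u+x0,v+y0,z)[:2] for u,v in zip(xs,ys)]); return P
E
python3 - <<'E'
from h import *
import pickle
c=pickle.load(open("w1.pkl","rb"))
g=cv2.cvtColor(c["color"],cv2.COLOR_RGB2GRAY)
print(g[240,300:350:3],g[100,270:310:3])
thr=125
P=spanner(c,roi=(250,40,400,310),thr=thr)
# axis: symmetric shape -> min area rect
r=cv2.minAreaRect((P*1000).astype(np.float32)); print(r)
yaw=np.radians(14.8)
for _ in range(3):
    d=np.array([np.cos(yaw),np.sin(yaw)]);n=np.array([-d[1],d[0]])
    s=P@d;t=P@n
    h=s<s.min()+.05; f=s>s.max()-.05
    mh=t[h].mean(); mf=(t[f].max()+t[f].min())/2
    yaw+=(mf-mh)/(s.max()-s.min()-.05)
    print(np.degrees(yaw),s.max()-s.min(),t[f].max()-t[f].min(),t[h].max()-t[h].min())
o1=d*(s.min()+.09)+n*(mh+mf)/2; o2=d*(s.max()-.117)+n*(mh+mf)/2
print(o1,o2,len(P))
b=np.argwhere(g[150:260,290:350]<45); v,u=b.mean(0)+[150,290]; print(u,v,cast(c,u,v,.030))
E
```

```text
[133 133 134 133 135 101  88  87  89  85  88  82 140 132 134 134 133] [133 133 133 134  70  85  84  86  77 144 134 134 133 134]
((529.3281860351562, -382.181640625), (205.8522186279297, 70.94972229003906), 15.866912841796875)
15.868293866396058 0.2060612373333674 0.07141660571181663 0.01897327136914445
15.937537873346196 0.2058532128084969 0.07085619942088556 0.01902524171919384
15.945622513959627 0.20590198743966565 0.07081808207132928 0.019073514121798696
[ 0.51689997 -0.38577106] [ 0.51584417 -0.38607256] 7218
324.4769585253456 204.09331797235023 [ 0.51784869 -0.38547114  0.03      ]
```

Request:
drive_tool --slide '[[0,-1,-45],[1,-2,-90],[1,-2.5,-130],[1,-2.5,-165],[1,-2.5,-190],[1,-2.5,-205],[1,-2.5,-213],[1,-2.5,-213]]' --turn '[[0,0,0.01],[0,0,0.02],[0,0,0.02],[0,0,0.02],[0,0,0.02],[0,0,0.02],[0,0,0.02],[0,0,0.02]]' --gripper '[1,0.8,0.6,0.6,0.6,0.6,0.6,0.6]'

```text
t: 2.1
eef_pos: [0.5154, -0.3868, 0.0173]
tool_rot: [0.564, 0.426, 0.565, -0.426]
contact_force: [-0.6, 0.5, 0.5]
gripper_width: 0.601
```

Run:
```python
from h import *
c=bot.read_camera("wrist"); cv2.imwrite("pics/w2.png",c["color"][:,:,::-1]); print(bot.get_obs()["eef_pos"],bot.get_obs()["contact_force"])
```

```text
[ 0.51625487 -0.38684054  0.01833668] [ 0.66143501  0.42369648 -0.12947367]
```

View pics/w2.png

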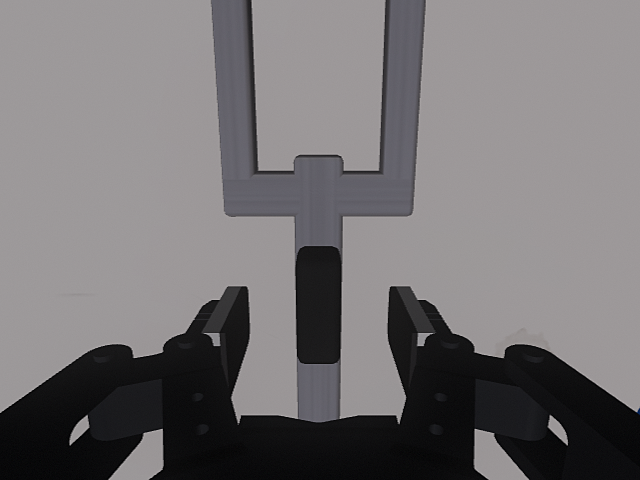

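The fingers straddle the grip block at (318,305), centred. Closing.

Request:
drive_tool --slide '[[0,0,-2],[0,0,-2],[0,0,-2],[0,0,-2],[0,0,-2],[0,0,-2],[0,0,-2],[0,0,-2]]' --turn '[[0,0,0],[0,0,0],[0,0,0],[0,0,0],[0,0,0],[0,0,0],[0,0,0],[0,0,0]]' --gripper '[0.6,0.3,0,0,0,0,0,0]' --squeeze 70

```text
t: 2.95
eef_pos: [0.5167, -0.3871, 0.0173]
tool_rot: [0.565, 0.426, 0.564, -0.426]
contact_force: [-0.9, 0.6, 5.8]
gripper_width: 0.166
```

Request:
drive_tool --slide '[[0,0,10],[0,0,25],[0,0,50],[0,0,80],[0,0,110],[0,0,140],[0,0,160],[0,0,160]]' --turn '[[0,0,0],[0,0,0],[0,0,0],[0,0,0],[0,0,0],[0,0,0],[0,0,0],[0,0,0]]' --gripper '[0,0,0,0,0,0,0,0]'

```text
t: 3.75
eef_pos: [0.5185, -0.3884, 0.1818]
tool_rot: [0.567, 0.426, 0.562, -0.426]
contact_force: [0.9, 0.4, -2.3]
gripper_width: 0.165
```

Run:
```python
from h import *
import pickle
C=pickle.load(open("c0.pkl","rb"))
cs,cd=C["scene"],C["side"]
def tri(us,ud):
    A=[];b=[]
    for c,(u,v) in ((cs,us),(cd,ud)):
        R=np.array(c["R"]);o=-R.T@np.array(c["t"]);p=cast(c,u,v,0);d=(p-o)/np.linalg.norm(p-o)
        Q=np.eye(3)-np.outer(d,d);A.append(Q);b.append(Q@o)
    return np.linalg.lstsq(np.vstack(A),np.hstack(b),rcond=None)[0]
for n,a,b,z in (("stud",(303.8,208.5),(305.2,227.3),.088),("post+",(349.5,253.5),(353.5,265),.042),("post-",(361.3,243),(362.2,254.2),.042),
   ("cornB",(349.5,277),(356.3,287),.012),("cornL",(273,239),(276.5,258.3),.012),("cornR",(377,252),(375,260),.012)):
    print(n,tri(a,b).round(4),cast(cs,*a,z)[:2].round(4),cast(cd,*b,z)[:2].round(4))
# wrist
c=bot.read_camera("wrist"); cv2.imwrite("pics/w3.png",c["color"][:,:,::-1]);pickle.dump(c,open("w3.pkl","wb")); o=bot.get_obs();print(o["eef_pos"],o["contact_force"],o["gripper_width"])
```

```text
stud [ 0.6349 -0.0938  0.0851] [ 0.6327 -0.091 ] [ 0.6332 -0.0896]
post+ [ 0.4965 -0.0586  0.0331] [ 0.4918 -0.0496] [ 0.4933 -0.0481]
post- [ 0.4868 -0.0953  0.0408] [ 0.4864 -0.0947] [ 0.4863 -0.0931]
cornB [ 0.4757 -0.0203  0.0026] [ 0.4717 -0.0132] [ 0.4723 -0.0088]
cornL [ 0.6976 -0.0482  0.0033] [ 0.6908 -0.0406] [ 0.6924 -0.038 ]
cornR [ 0.4645 -0.1348 -0.0035] [ 0.4572 -0.1175] [ 0.4598 -0.1169]
[ 0.51746232 -0.38758875  0.17933196] [-0.36438629 -0.16335294 -2.16680478] 0.16201329891440025
```

View pics/w3.png

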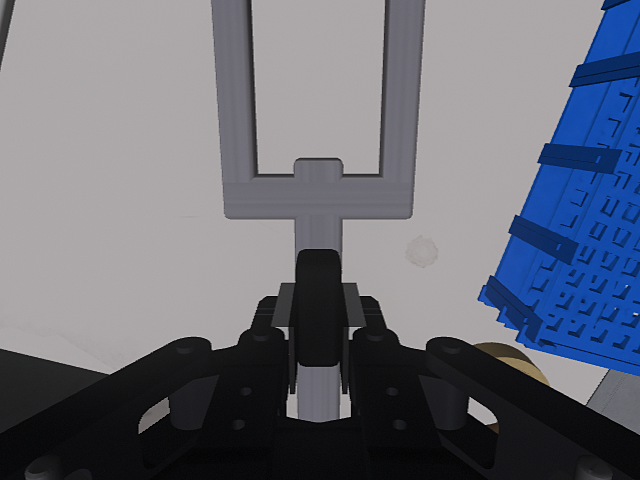

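The spanner is held squarely. The stud is at about (0.633,-0.090) and the stand's yaw about -7.3°. Moving above the fitting place, high up.

Request:
drive_tool --slide '[[3,30,0],[7,65,0],[10,105,0],[14,145,0],[18,185,0],[22,225,0],[26,260,0],[29,290,0],[31,305,0],[31,308,0]]' --turn '[[0,0,-0.04],[0,0,-0.09],[0,0,-0.14],[0,0,-0.2],[0,0,-0.25],[0,0,-0.3],[0,0,-0.35],[0,0,-0.39],[0,0,-0.405],[0,0,-0.405]]' --gripper '[0,0,0,0,0,0,0,0,0,0]'

```text
t: 4.8
eef_pos: [0.5477, -0.0766, 0.178]
tool_rot: [-0.469, -0.529, -0.468, 0.531]
contact_force: [-0.2, -0.1, -2.3]
gripper_width: 0.163
```

Request:
drive_tool --slide '[[0,0,0],[0,0,0]]' --turn '[[0,0,0],[0,0,0]]' --gripper '[0,0]'

```text
t: 5.0
eef_pos: [0.5469, -0.0776, 0.1772]
tool_rot: [-0.469, -0.529, -0.468, 0.531]
contact_force: [0.6, -0.0, -2.0]
gripper_width: 0.163
```

Run:
```python
from h import *
import pickle
c=bot.read_camera("wrist"); cv2.imwrite("pics/w4.png",c["color"][:,:,::-1]);pickle.dump(c,open("w4.pkl","wb")); o=bot.get_obs();print(o["eef_pos"],o["tool_rot"],o["contact_force"],o["gripper_width"])
```

```text
[ 0.54709974 -0.07796943  0.17740146] [-0.46854123 -0.52881665 -0.46748691  0.53129846] [ 0.48457484 -0.23017358 -2.68330982] 0.16364730653122408
```

View pics/w4.png

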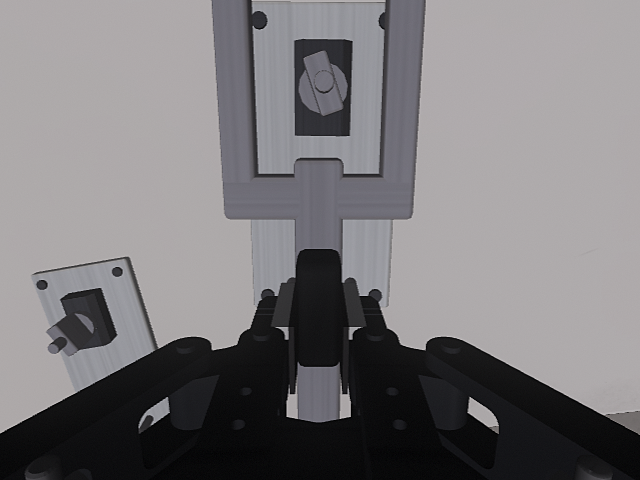

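The wrist view shows the nut between the jaws: stud tip at ~(324,81), nut centre at ~(323,88), plate holes at (259,19), (385,20), (267,296), (376,296). Now I'll measure the relative offset.

Run:
```python
from h import *
import pickle
c=pickle.load(open("w4.pkl","rb"))
crop(c,205,0,220,160,3,"pics/w4a.png"); crop(c,205,150,220,160,3,"pics/w4b.png")
```

```text
(no output)
```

View pics/w4a.png

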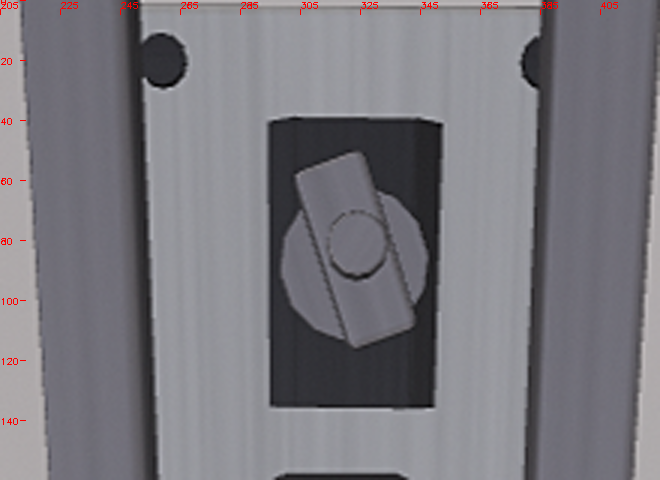

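View pics/w4b.png

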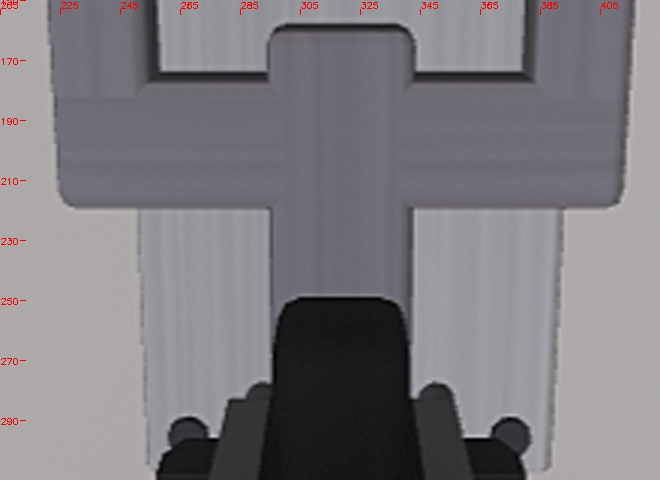

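Run:
```python
from h import *
import pickle
c=pickle.load(open("w4.pkl","rb"))
R=np.array(c["R"]); print("cam",-R.T@np.array(c["t"]))
g=lambda u,v,z: cast(c,u,v,z)[:2]
yaw=lambda a,b: np.degrees(np.arctan2(*(b-a)[::-1]))
l=yaw(g(255.5,305,.012),g(251.5,219,.012)); r=yaw(g(388,306,.012),g(392,219,.012))
h1=yaw(g(267,295,.012),g(259,20,.012)); h2=yaw(g(375.5,295,.012),g(384.5,20,.012))
print("stand yaw edges",l,r,"holes",h1,h2)
print("plate width",np.linalg.norm(g(251.5,219,.012)-g(392,219,.012)), "holes mid",(g(267,295,.012)+g(375.5,295,.012))/2)
st=g(324,81,.088); br=g(322.8,83,.072); nt=(g(295,39.5,.034)+g(352,40,.034)+g(349.5,136,.034)+g(295,135.5,.034))/4
print("stud",st,"bar",br,"nut",nt, "nut yaw",yaw(g(295,135.5,.034),g(295,39.5,.034)))
print("bar yaw",yaw(g(322.5,116,.072),g(303,58,.072)),yaw(g(342.5,108,.072),g(323,50.5,.072)),np.linalg.norm(g(322.5,116,.072)-g(303,58,.072)))
zt=.172
for zt in (.170,.172,.174):
  m1=(g(225,218.5,zt)+g(412.5,218.5,zt))/2; m2=(g(213,20,zt)+g(424,20,zt))/2
  thr=(g(252,178,zt)+g(384.5,178,zt))/2
  print("sp width",np.linalg.norm(g(225,218.5,zt)-g(412.5,218.5,zt)),"yaw",yaw(m1,m2),"throat",thr)
  y=np.radians(yaw(m1,m2)); d=np.array([np.cos(y),np.sin(y)]); print(" origin",thr-.047*d)
```

```text
cam [ 0.61167543 -0.08493651  0.31989947]
stand yaw edges -6.982830251704619 -6.991364148488769 holes -7.467913062979882 -6.765458166427736
plate width 0.1077692465181343 holes mid [ 0.47821834 -0.07215214]
stud [ 0.63240803 -0.09168533] bar [ 0.63286446 -0.09134747] nut [ 0.63233974 -0.09191506] nut yaw -7.983957945465715
bar yaw 12.301800439821237 13.198060455868866 0.03298231574198198
sp width 0.06999053806374636 yaw -7.041514640157072 throat [ 0.59241423 -0.08324642]
 origin [ 0.54576873 -0.07748476]
sp width 0.06905670502717587 yaw -7.041514640157078 throat [ 0.59267122 -0.08326897]
 origin [ 0.54602571 -0.07750731]
sp width 0.06812287199060538 yaw -7.041514640157084 throat [ 0.59292821 -0.08329152]
 origin [ 0.5462827  -0.07752986]
```

Spanner yaw matches the stand (-7.0°). It needs about (+2,-3) mm. I'll descend partway and look again.

Request:
drive_tool --slide '[[2,-3,0],[2,-3,-20],[2,-3,-50],[2,-3,-80],[2,-3,-100],[2,-3,-105],[2,-3,-105],[2,-3,-105]]' --turn '[[0,0,0],[0,0,0],[0,0,0],[0,0,0],[0,0,0],[0,0,0],[0,0,0],[0,0,0]]' --gripper '[0,0,0,0,0,0,0,0]'

```text
t: 5.85
eef_pos: [0.55, -0.0816, 0.0735]
tool_rot: [-0.469, -0.529, -0.467, 0.531]
contact_force: [1.0, -0.1, -1.9]
gripper_width: 0.164
```

Run:
```python
from h import *
import pickle
o=bot.get_obs();print(o["eef_pos"],o["tool_rot"],o["contact_force"],o["torque"])
C={n:bot.read_camera(n) for n in ("wrist","scene","side")};pickle.dump(C,open("w5.pkl","wb"))
cv2.imwrite("pics/w5.png",C["wrist"]["color"][:,:,::-1])
crop(C["scene"],260,180,130,110,6,"pics/s5.png")
```

```text
[ 0.55004262 -0.08155688  0.0734512 ] [-0.46885306 -0.52938991 -0.46680785  0.53104949] [ 0.98049885 -0.10981287 -1.93546105] [-0.0389387   0.02788575  0.02557733]
```

View pics/w5.png

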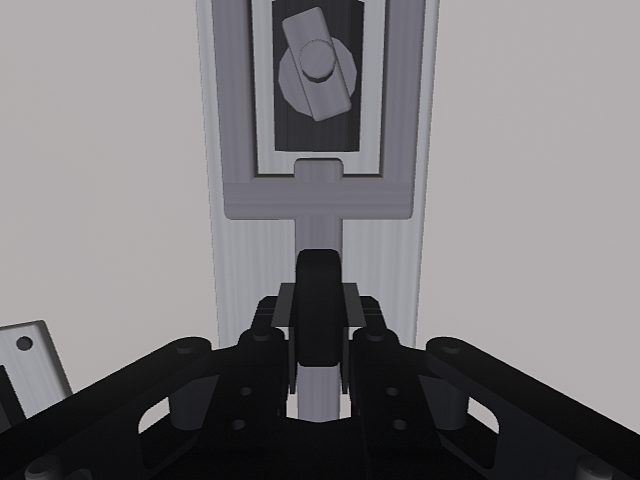

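View pics/s5.png

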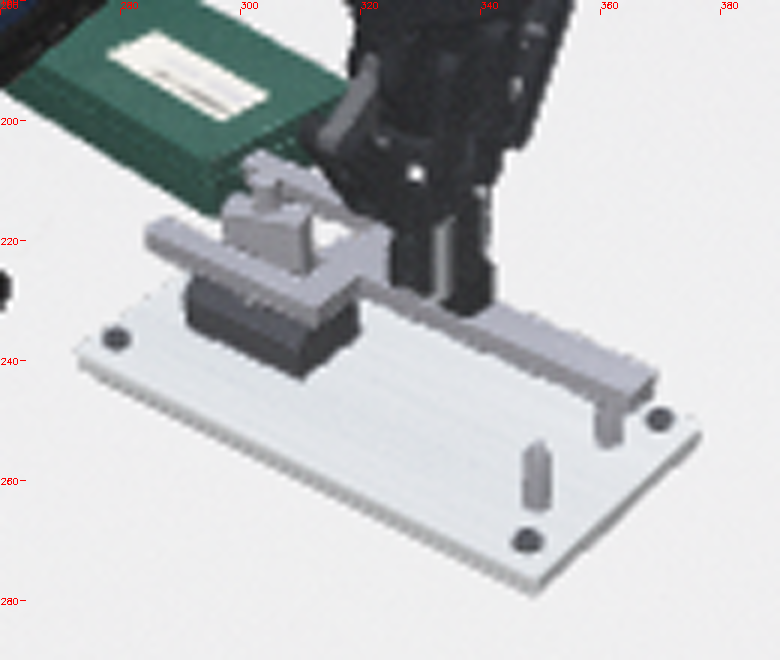

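Run:
```python
from h import *
import pickle
c=pickle.load(open("w5.pkl","rb"))["wrist"]
g=lambda u,v,z: cast(c,u,v,z)[:2]
zt=.0735-.0173+.012
y=np.radians(-7.0); d=np.array([np.cos(y),np.sin(y)]);n=np.array([-d[1],d[0]])
thr=(g(252,178,zt)+g(384.5,178,zt))/2; o=thr-.047*d
m1=(g(225,218.5,zt)+g(412.5,218.5,zt))/2
st=g(318.5,56,.088)
nb=(g(274.5,152,.031)+g(361.5,151.5,.031))/2
hb=(g(213,219,.012)+g(424.5,219,.012))/2
for k,p in (("orig",o),("bridge mid",m1),("stud",st),("nut rear+30",nb+.03*d),("plate mid",hb)): print(k,p, "along",((p-o)@d*1000).round(1),"lat",((p-o)@n*1000).round(1))
```

```text
orig [ 0.54914183 -0.0815301 ] along 0.0 lat 0.0
bridge mid [ 0.58097472 -0.08558819] along 32.1 lat -0.1
stud [ 0.63319004 -0.09195154] along 84.7 lat -0.1
nut rear+30 [ 0.63238817 -0.09183247] along 83.9 lat -0.1
plate mid [ 0.56800898 -0.08431514] along 19.1 lat -0.5
```

Aligned within 1 mm. Lowering onto the stand.

Request:
drive_tool --slide '[[0,0,-10],[0,0,-20],[0,0,-28],[0,0,-35],[0,0,-40],[0,0,-43],[0,0,-43]]' --turn '[[0,0,0],[0,0,0],[0,0,0],[0,0,0],[0,0,0],[0,0,0],[0,0,0]]' --gripper '[0,0,0,0,0,0,0]'

```text
t: 6.7
eef_pos: [0.5498, -0.0812, 0.0301]
tool_rot: [-0.469, -0.529, -0.467, 0.531]
contact_force: [-1.1, 0.6, -1.8]
gripper_width: 0.16
```

Run:
```python
from h import *
import pickle
o=bot.get_obs();print(o["eef_pos"],o["tool_rot"],o["contact_force"],o["torque"])
C={n:bot.read_camera(n) for n in ("wrist","scene","side")};pickle.dump(C,open("w6.pkl","wb"))
a=cv2.resize(np.ascontiguousarray(C["wrist"]["color"][:,:,::-1]),(400,300))
b=cv2.resize(np.ascontiguousarray(C["scene"]["color"][180:290,260:400,::-1]),(400,300),interpolation=cv2.INTER_CUBIC)
cv2.imwrite("pics/w6.png",np.hstack([a,b]))
```

```text
[ 0.54978991 -0.08118522  0.03013001] [-0.46887484 -0.52923988 -0.46703249  0.53098229] [-1.06154371  0.55325356 -1.82284711] [0.02389836 0.01834175 0.04641376]
```

View pics/w6.png

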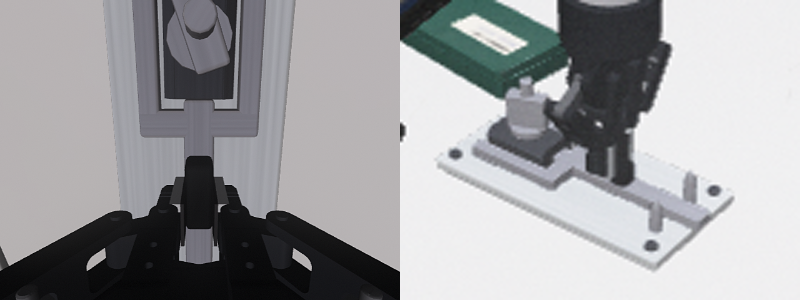

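The jaws are round the nut and the handle is between the posts. Touching down, then opening.

Request:
drive_tool --slide '[[0,0,-1],[0,0,-1.5],[0,0,-1.5]]' --turn '[[0,0,0],[0,0,0],[0,0,0]]' --gripper '[0,0,0]'

```text
t: 7.15
eef_pos: [0.5503, -0.0812, 0.0295]
tool_rot: [-0.469, -0.53, -0.467, 0.531]
contact_force: [-0.1, -0.1, -2.7]
gripper_width: 0.161
```

Request:
drive_tool --slide '[[0,0,0],[0,0,0],[0,0,0],[0,0,0],[0,0,0],[0,0,0]]' --turn '[[0,0,0],[0,0,0],[0,0,0],[0,0,0],[0,0,0],[0,0,0]]' --gripper '[0.25,0.4,0.6,0.6,0.6,0.6]'

```text
t: 7.75
eef_pos: [0.5504, -0.0812, 0.0295]
tool_rot: [-0.469, -0.53, -0.467, 0.531]
contact_force: [0.8, 0.0, -0.1]
gripper_width: 0.597
```

Request:
drive_tool --slide '[[0,0,10],[0,0,30],[0,0,60],[0,0,95],[0,0,130],[0,0,150],[0,0,150]]' --turn '[[0,0,0],[0,0,0],[0,0,0],[0,0,0],[0,0,0],[0,0,0],[0,0,0]]' --gripper '[0.6,0.6,0.6,0.6,0.6,0.6,0.6]'

```text
t: 8.45
eef_pos: [0.5526, -0.0814, 0.1837]
tool_rot: [0.471, 0.531, 0.465, -0.529]
contact_force: [0.2, -0.3, 0.7]
gripper_width: 0.6
```

Run:
```python
from h import *
import pickle
o=bot.get_obs();print(o["eef_pos"],o["tool_rot"],o["contact_force"],o["torque"])
C={n:bot.read_camera(n) for n in ("wrist","scene","side")};pickle.dump(C,open("w7.pkl","wb"))
cv2.imwrite("pics/w7.png",C["wrist"]["color"][:,:,::-1])
crop(C["scene"],260,180,130,110,6,"pics/s7.png")
```

```text
[ 0.55260019 -0.08141528  0.18366509] [ 0.4709288   0.53145237  0.46482771 -0.52888529] [ 0.16856406 -0.27422808  0.70715967] [ 0.02975574 -0.03368968 -0.02478626]
```

View pics/w7.png

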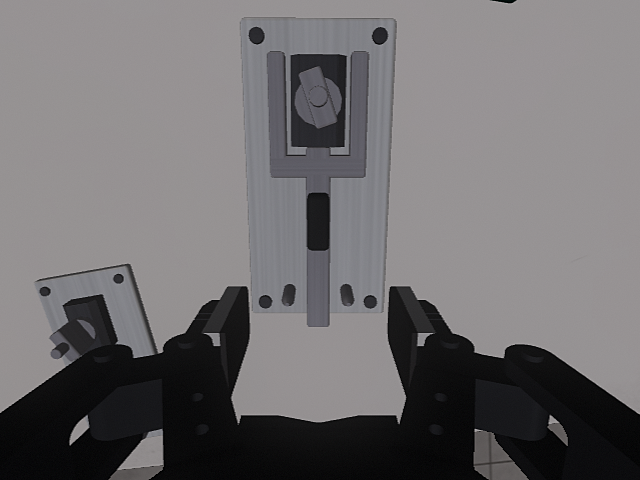

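View pics/s7.png

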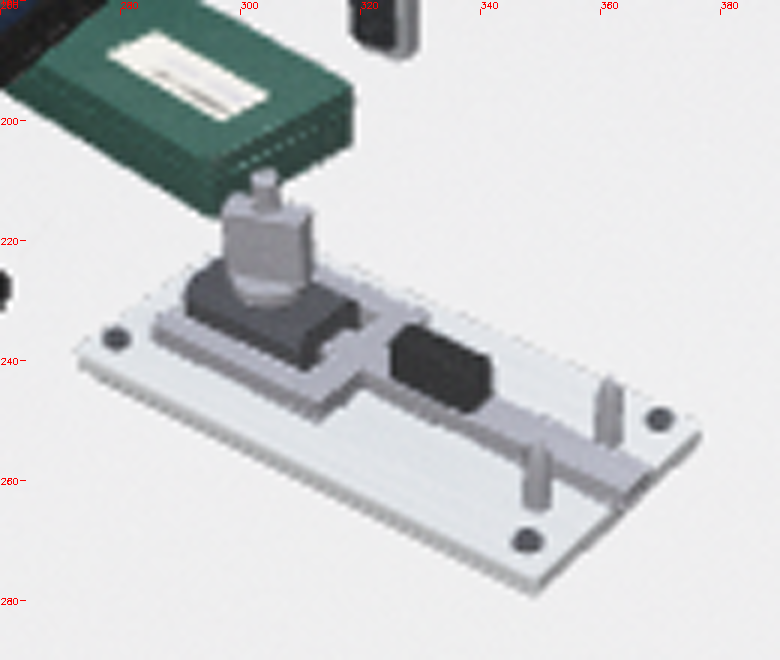

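The spanner lies flat and seated, handle between the posts at (288,295) and (347,295), with the tool clear of it. Checking joint room for the turn, then the jam nut.

Run:
```python
from h import *
import pickle
from scipy.spatial.transform import Rotation as Ro
o=bot.get_obs(); q=o["tool_rot"]; M=Ro.from_quat(np.r_[q[1:],q[0]]).as_matrix(); print(o["q"].round(3), np.degrees(np.arctan2(M[1,2],M[0,2])),M[:,0].round(3))
c=pickle.load(open("w7.pkl","rb"))["wrist"]
g=lambda u,v,z: cast(c,u,v,z)[:2]
crop(c,225,10,180,150,4,"pics/w7a.png")
print("stud",g(318,96.5,.088))
```

```text
[ 0.082  0.341 -0.062  1.894  0.031  0.907 -1.69 ] -97.13038718491613 [ 0.001 -0.004 -1.   ]
stud [ 0.63219254 -0.09160514]
```

View pics/w7a.png

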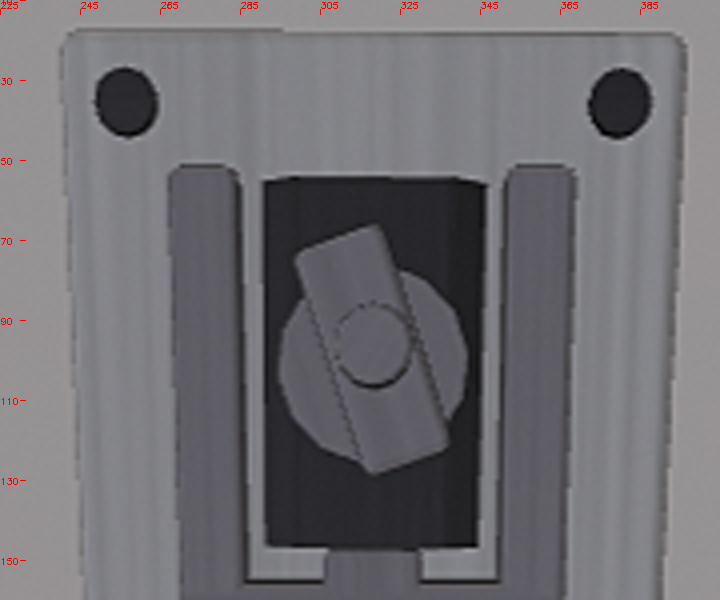

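Request:
drive_tool --slide '[[15,-2,0],[30,-4,0],[50,-6,0],[70,-9,0],[80,-10,0],[80,-10,0],[80,-10,0]]' --turn '[[0,0,0.07],[0,0,0.15],[0,0,0.23],[0,0,0.3],[0,0,0.345],[0,0,0.345],[0,0,0.345]]' --gripper '[0.6,0.6,0.6,0.6,0.6,0.6,0.6]'

```text
t: 9.3
eef_pos: [0.6287, -0.0911, 0.1777]
tool_rot: [0.552, 0.441, 0.551, -0.443]
contact_force: [-0.1, -0.4, -0.5]
gripper_width: 0.601
```

Run:
```python
from h import *
import pickle
o=bot.get_obs();print(o["eef_pos"],o["q"].round(2),o["contact_force"])
C={n:bot.read_camera(n) for n in ("wrist",)};pickle.dump(C,open("w8.pkl","wb"))
cv2.imwrite("pics/w8.png",C["wrist"]["color"][:,:,::-1])
```

```text
[ 0.62865783 -0.09109996  0.17772427] [ 0.13  0.47 -0.12  1.7   0.07  0.98 -1.36] [-0.05992308 -0.4396167  -0.50800881]
```

View pics/w8.png

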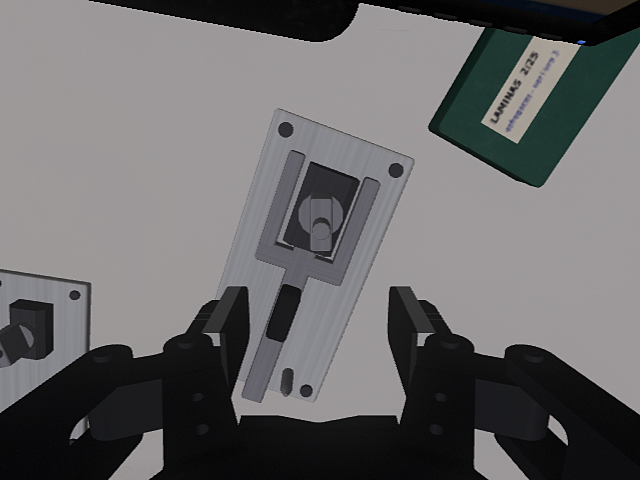

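Run:
```python
from h import *
import pickle
c=pickle.load(open("w8.pkl","rb"))["wrist"]
g=lambda u,v,z: cast(c,u,v,z)[:2]
crop(c,270,140,110,130,5,"pics/w8a.png")
print("stud",g(320.5,231.5,.088)); 
C=pickle.load(open("c0.pkl","rb"))["scene"]
for z in (.05,.1,.15): print("monitor",z,cast(C,150,278,z)[:2],cast(C,287,178,z)[:2])
# triangulate monitor bottom right corner: scene (287,178), side (274,197)?
for z in (0,.05,.1,.15,.2): print(z, cast(C,287,178,z)[:2], cast(pickle.load(open("c0.pkl","rb"))["side"],275,195,z)[:2])
```

```text
stud [ 0.63289772 -0.09126164]
monitor 0.05 [0.79872723 0.22556176] [ 0.78608266 -0.24183581]
monitor 0.1 [0.74475791 0.25752642] [ 0.73317078 -0.1707835 ]
monitor 0.15 [0.69078859 0.28949108] [ 0.6802589  -0.09973118]
0 [ 0.83899453 -0.31288813] [ 0.82306085 -0.30739543]
0.05 [ 0.78608266 -0.24183581] [ 0.78853334 -0.24161414]
0.1 [ 0.73317078 -0.1707835 ] [ 0.75400583 -0.17583285]
0.15 [ 0.6802589  -0.09973118] [ 0.71947832 -0.11005156]
0.2 [ 0.62734703 -0.02867886] [ 0.68495081 -0.04427027]
```

View pics/w8a.png

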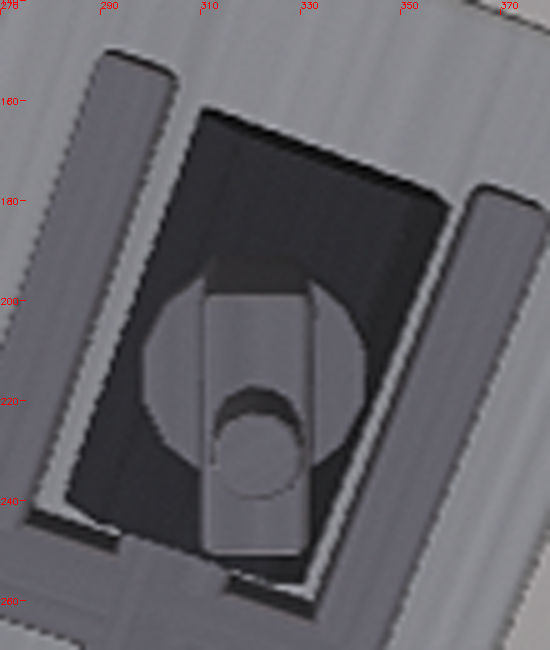

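Bar is square to the jaws (edges at u≈310 and 332), stud at about (0.6327,-0.0914). Descending over it.

Request:
drive_tool --slide '[[2,0,-20],[4,-0.5,-50],[4,-0.5,-80],[4,-0.5,-105],[4,-0.5,-122],[4,-0.5,-130],[4,-0.5,-130]]' --turn '[[0,0,0],[0,0,0],[0,0,0],[0,0,0],[0,0,0],[0,0,0],[0,0,0]]' --gripper '[0.6,0.6,0.6,0.6,0.6,0.6,0.6]'

```text
t: 10.05
eef_pos: [0.6319, -0.0915, 0.0474]
tool_rot: [0.552, 0.441, 0.552, -0.444]
contact_force: [-0.1, 0.6, 0.3]
gripper_width: 0.602
```

Run:
```python
from h import *
import pickle
o=bot.get_obs();print(o["eef_pos"],o["q"].round(2),o["contact_force"],o["torque"])
C=bot.read_camera("wrist")
cv2.imwrite("pics/w9.png",C["color"][:,:,::-1])
```

```text
[ 0.63190862 -0.0915078   0.04742232] [ 0.12  0.63 -0.11  1.77  0.1   0.75 -1.39] [-0.1296455   0.56952229  0.31997039] [ 0.03080298 -0.02590904  0.06390057]
```

View pics/w9.png

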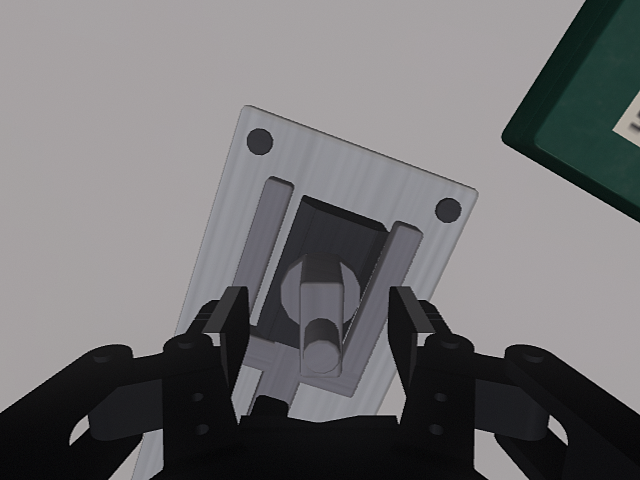

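The bar (302–342) is centred between the pads. Closing gently.

Request:
drive_tool --slide '[[0,0,0],[0,0,0],[0,0,0],[0,0,0],[0,0,0],[0,0,0]]' --turn '[[0,0,0],[0,0,0],[0,0,0],[0,0,0],[0,0,0],[0,0,0]]' --gripper '[0.3,0,0,0,0,0]' --squeeze 40

```text
t: 10.7
eef_pos: [0.6336, -0.0919, 0.0498]
tool_rot: [0.553, 0.442, 0.55, -0.443]
contact_force: [-1.6, -1.4, 6.5]
gripper_width: 0.158
```

Run:
```python
from h import *
o=bot.get_obs();print(o["eef_pos"],o["gripper_width"],o["contact_force"],o["torque"])
```

```text
[ 0.63361929 -0.0918984   0.04975943] 0.15790692531822595 [-1.64210568 -1.40991112  6.54988228] [-0.0845281   0.26733936  0.0345798 ]
```

Gripped (width 0.158). Turning clockwise in stages.

Request:
drive_tool --slide '[[0,0,0],[0,0,0],[0,0,0],[0,0,0],[0,0,0],[0,0,0],[0,0,0]]' --turn '[[0,0,-0.08],[0,0,-0.16],[0,0,-0.24],[0,0,-0.32],[0,0,-0.4],[0,0,-0.5],[0,0,-0.5]]' --gripper '[0,0,0,0,0,0,0]'

```text
t: 11.4
eef_pos: [0.6336, -0.0916, 0.0498]
tool_rot: [-0.426, -0.564, -0.424, 0.566]
contact_force: [-0.5, -0.4, 1.2]
gripper_width: 0.157
```

```bash
cat >> h.py <<'E'
def st():
    from scipy.spatial.transform import Rotation as Ro
    o=bot.get_obs(); q=o["tool_rot"]; M=Ro.from_quat(np.r_[q[1:],q[0]]).as_matrix()
    print(o["t"],o["eef_pos"].round(4),o["q"].round(2),"yaw",np.degrees(np.arctan2(M[1,2],M[0,2])).round(2),M[:,0].round(3),o["contact_force"].round(1),o["torque"].round(2),o["gripper_width"])
E
python3 - <<'E'
from h import *
st()
C={n:bot.read_camera(n) for n in ("wrist","scene")}
a=cv2.resize(np.ascontiguousarray(C["wrist"]["color"][:,:,::-1]),(400,300))
b=cv2.resize(np.ascontiguousarray(C["scene"]["color"][180:290,260:400,::-1]),(400,300),interpolation=cv2.INTER_CUBIC)
cv2.imwrite("pics/w10.png",np.hstack([a,b]))
E
```

```text
11.4 [ 0.6336 -0.0916  0.0498] [ 0.03  0.63  0.02  1.77 -0.01  0.74 -1.8 ] yaw -106.13 [-0.    -0.004 -1.   ] [-0.5 -0.4  1.2] [0.1  0.03 0.01] 0.15726993193864663
```

View pics/w10.png

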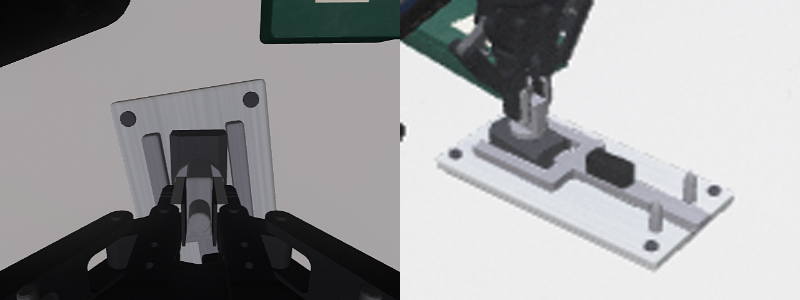

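The jam nut is turning, the lower nut is taking up its play in the jaws, and the spanner is in place. Continuing.

Request:
drive_tool --slide '[[0,0,0],[0,0,0],[0,0,0],[0,0,0],[0,0,0]]' --turn '[[0,0,-0.07],[0,0,-0.14],[0,0,-0.22],[0,0,-0.3],[0,0,-0.3]]' --gripper '[0,0,0,0,0]'

```text
t: 12.0
eef_pos: [0.6337, -0.0914, 0.0498]
tool_rot: [-0.338, -0.621, -0.336, 0.623]
contact_force: [0.8, -0.4, 0.1]
gripper_width: 0.155
```

Run:
```python
from h import *
st()
C={n:bot.read_camera(n) for n in ("wrist","scene")}
a=cv2.resize(np.ascontiguousarray(C["wrist"]["color"][:,:,::-1]),(400,300))
b=cv2.resize(np.ascontiguousarray(C["scene"]["color"][180:290,260:400,::-1]),(400,300),interpolation=cv2.INTER_CUBIC)
cv2.imwrite("pics/w11.png",np.hstack([a,b]))
```

```text
12.0 [ 0.6337 -0.0914  0.0498] [-0.03  0.63  0.1   1.78 -0.08  0.74 -2.04] yaw -123.06 [-0.001 -0.003 -1.   ] [ 0.8 -0.4  0.1] [ 0.14 -0.13 -0.01] 0.15495340766496327
```

View pics/w11.png

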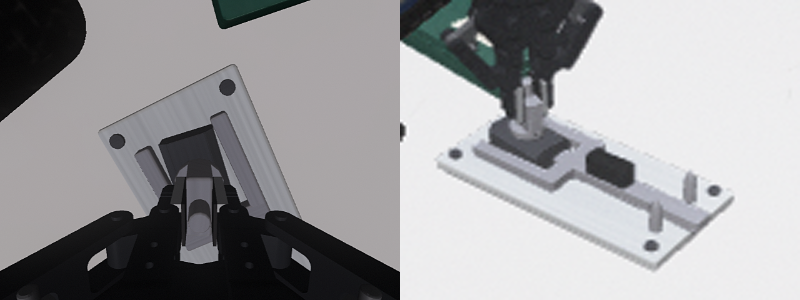

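Request:
drive_tool --slide '[[0,0,0],[0,0,0],[0,0,0],[0,0,0]]' --turn '[[0,0,-0.04],[0,0,-0.08],[0,0,-0.12],[0,0,-0.12]]' --gripper '[0,0,0,0]'

```text
t: 12.5
eef_pos: [0.6337, -0.0914, 0.0498]
tool_rot: [-0.3, -0.64, -0.299, 0.641]
contact_force: [0.1, 0.5, -0.8]
gripper_width: 0.153
```

```bash
python3 -c "
from h import *
st()"
```

```text
12.5 [ 0.6337 -0.0914  0.0498] [-0.05  0.63  0.13  1.78 -0.11  0.74 -2.13] yaw -129.84 [-0.001 -0.003 -1.   ] [ 0.1  0.5 -0.8] [ 0.12 -0.16  0.  ] 0.153417179502833
```

Request:
drive_tool --slide '[[0,0,0],[0,0,0],[0,0,0],[0,0,0]]' --turn '[[0,0,-0.03],[0,0,-0.06],[0,0,-0.08],[0,0,-0.08]]' --gripper '[0,0,0,0]'

```text
t: 12.9
eef_pos: [0.6337, -0.0914, 0.0498]
tool_rot: [-0.275, -0.651, -0.273, 0.653]
contact_force: [0.3, 0.1, 0.1]
gripper_width: 0.154
```

Run:
```python
from h import *
st()
C={n:bot.read_camera(n) for n in ("wrist","scene")}
a=cv2.resize(np.ascontiguousarray(C["wrist"]["color"][:,:,::-1]),(400,300))
b=cv2.resize(np.ascontiguousarray(C["scene"]["color"][180:290,260:400,::-1]),(400,300),interpolation=cv2.INTER_CUBIC)
cv2.imwrite("pics/w12.png",np.hstack([a,b]))
```

```text
12.9 [ 0.6337 -0.0914  0.0498] [-0.06  0.63  0.15  1.78 -0.12  0.74 -2.2 ] yaw -134.39 [-0.002 -0.003 -1.   ] [0.3 0.1 0.1] [ 0.03 -0.12  0.85] 0.15434337036112786
```

View pics/w12.png

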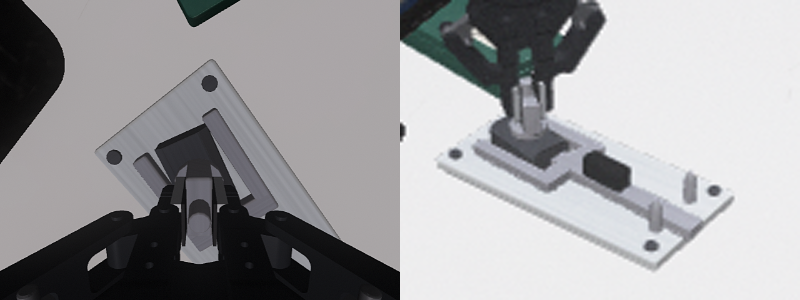

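Torque rose to 0.85 N·m: the stop is reached. Releasing and lifting to check.

Request:
drive_tool --slide '[[0,0,0],[0,0,0],[0,0,0],[0,0,0],[0,0,0]]' --turn '[[0,0,0],[0,0,0],[0,0,0],[0,0,0],[0,0,0]]' --gripper '[0.3,0.5,0.6,0.6,0.6]'

```text
t: 13.5
eef_pos: [0.6337, -0.0915, 0.0498]
tool_rot: [-0.275, -0.651, -0.273, 0.653]
contact_force: [-0.2, -0.2, -0.2]
gripper_width: 0.601
```

Request:
drive_tool --slide '[[0,0,15],[0,0,40],[-10,0,75],[-35,0,110],[-60,0,140],[-80,0,150],[-80,0,150]]' --turn '[[0,0,0],[0,0,0],[0,0,0.1],[0,0,0.22],[0,0,0.36],[0,0,0.5],[0,0,0.6]]' --gripper '[0.6,0.6,0.6,0.6,0.6,0.6,0.6]'

```text
t: 14.2
eef_pos: [0.5527, -0.0922, 0.2035]
tool_rot: [0.458, 0.541, 0.453, -0.541]
contact_force: [0.7, 0.2, -0.6]
gripper_width: 0.602
```

Run:
```python
from h import *
import pickle
st()
C={n:bot.read_camera(n) for n in ("wrist","scene")};pickle.dump(C,open("w13.pkl","wb"))
cv2.imwrite("pics/w13.png",C["wrist"]["color"][:,:,::-1])
crop(C["scene"],260,180,130,110,6,"pics/s13.png")
```

```text
14.2 [ 0.5527 -0.0922  0.2035] [ 0.02  0.32  0.04  1.87 -0.01  0.95 -1.68] yaw -99.78 [ 0.004 -0.004 -1.   ] [ 0.7  0.2 -0.6] [-0.01 -0.03 -0.04] 0.6022966700702299
```

View pics/w13.png

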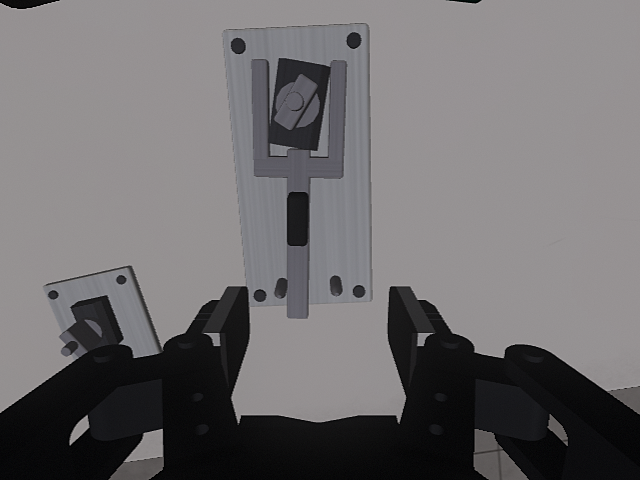

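View pics/s13.png

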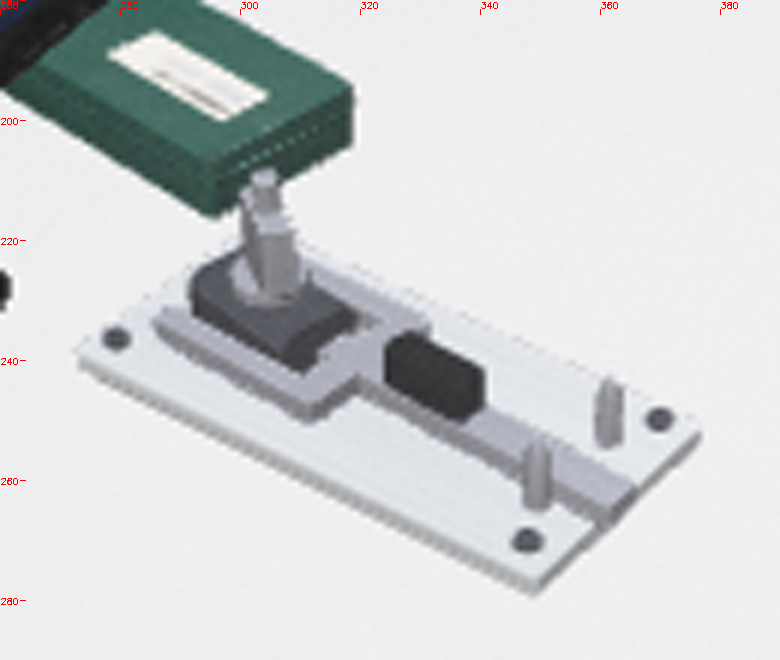

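Run:
```python
from h import *
import pickle
c=pickle.load(open("w13.pkl","rb"))["wrist"]
crop(c,215,15,160,150,5,"pics/w13a.png");crop(c,215,150,160,180,4,"pics/w13b.png")
```

```text
(no output)
```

View pics/w13a.png

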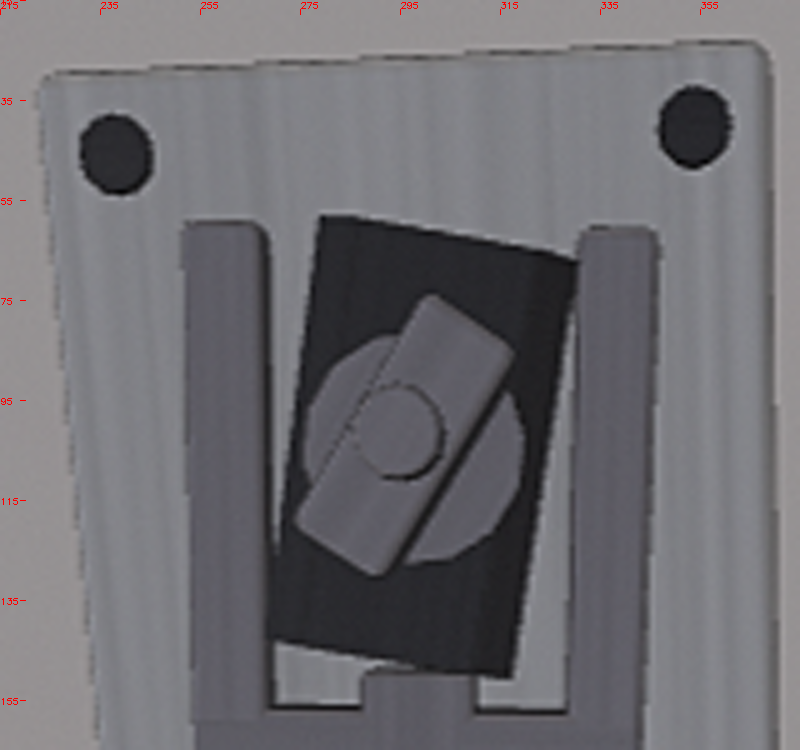

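View pics/w13b.png

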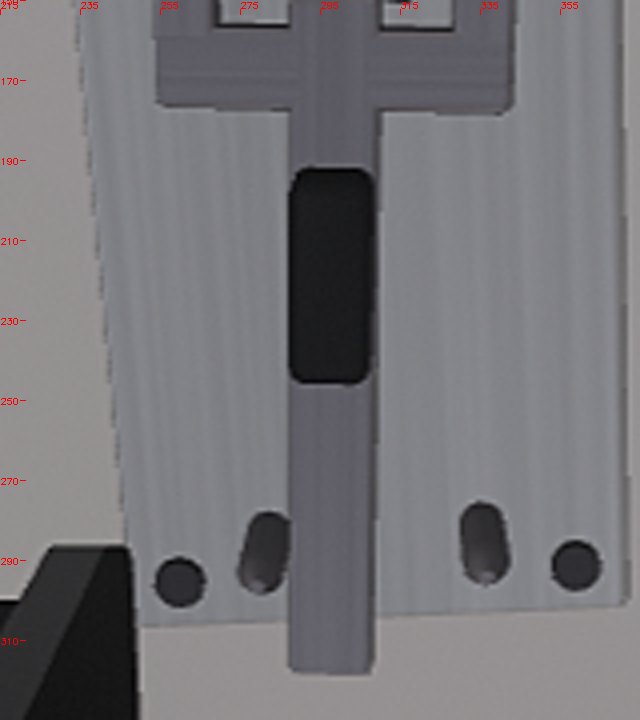

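Run:
```python
from h import *
import pickle
c=pickle.load(open("w13.pkl","rb"))["wrist"]
g=lambda u,v,z: cast(c,u,v,z)[:2]
yaw=lambda a,b: np.arctan2(*(b-a)[::-1])
s=.5*(yaw(g(260,295.5,.012),g(238,46,.012))+yaw(g(359,291,.012),g(354,40,.012)))
# nut bottom edges unseen; left edge / right edge at top face (z .034, bevel 6 ->~.028..034)
nut=[yaw(g(269.5,142,.031),g(279,58,.031)),yaw(g(317.5,150,.031),g(330,67,.031))]
bar=[yaw(g(274.5,119,.072),g(301,74,.072)),yaw(g(291,130,.072),g(318,85,.072))]
m0=(g(287.5,317,.024)+g(308,317.5,.024))/2; m1=(g(252,60,.024)+g(347,61,.024))/2; sp=yaw(m0,m1)
print("stand",np.degrees(s),"nut",np.degrees(nut),"bar",np.degrees(bar),"span",np.degrees(sp),"len",np.linalg.norm(m1-m0))
setn=s-np.mean(nut); print("set_nut",s-np.array(nut),"set+jam",.4-(np.array(bar)-s),"jam",.4-(np.mean(bar)-s)-setn)
d=np.array([np.cos(s),np.sin(s)]);n=np.array([-d[1],d[0]])
u=(m1-m0)/np.linalg.norm(m1-m0); o=m0+.09*u; o2=m1-.117*u
stud=g(295.5,101.5,.088); r=o-stud; r2=o2-stud; print("rel",r@d,r@n,r2@d,r2@n,"dyaw",sp-s)
```

```text
stand -7.279835579236618 nut [-18.16591513 -18.59991553] bar [-42.4210976  -42.30919438] span -10.940108903623914 len 0.20437924074102778
set_nut [0.18999793 0.19757267] set+jam [1.01333073 1.01137765] jam 0.818568887085676
rel -0.08226686351980905 0.005612160939124912 -0.08488227675119606 0.005779471197551381 dyaw -0.06388382103347676
```

All end conditions are met in the measurements: jam ≈0.8, set nut ≈0.19, and spanner about 84 mm behind the stud, 6 mm across, 0.06 rad off. The robot is clear, so I'm handing in.

```bash
python3 -c "
from h import *
st(); print(bot.hand_in())"
```

```text
14.3 [ 0.5538 -0.0918  0.2018] [ 0.02  0.32  0.04  1.87 -0.01  0.95 -1.68] yaw -100.0 [ 0.003 -0.004 -1.   ] [0.1 0.5 0.1] [-0.04 -0.03 -0.01] 0.5997964907215938
the job is handed in; nothing more can be done
None
```

I laid the wide spanner flat on the 225 mm stand, jaws around the lower nut and handle between the posts, and released it. I then turned the jam nut clockwise by its finger bar until the wrist moment jumped to 0.85 N·m at the stop. After that I let go, lifted clear and handed in at about 14.3 s.

My last camera check gave:
- **Jam nut:** about 0.82 rad on the lower nut by image, which matches the 0.8 stop.
- **Lower nut:** about 0.19 rad from its zero, so it used up only its play in the jaws.
- **Spanner:** about 84 mm behind the stud along the stand (82 to 85 mm depending on which end I measured from) and 6 mm across. It is 0.06 rad off the stand's direction.
- **Flatness:** it looks flat on the stand, but I judged this by eye, not by measurement.

No check failed. The verdict is not known, as handing in reports none.

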